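# Put the burner under the saucepan on low

### The arm

A 6-joint arm with a two-finger parallel gripper is mounted at the origin on the work surface. World frame = base frame: x ahead of the robot, y to its left, z up, the work surface at z = 0. Lengths are in m, angles in degrees, forces in N, time in s.
With the tool pointing down it reaches from about 0.3 to 0.75 m from the base axis. Payload 8.5 kg.
Tool frame: the origin (TCP) lies at the very end of the fingers, on their centre line; the grasp point (between the pads) lies 19 mm behind it (env.pinch_z is the distance from the TCP to the grasp point, in m); z points along the fingers, y is the line along which they close (so a half turn about z gives the same grasp; the last joint's range is limited). The gripper opens to 85 mm and grips with 20 to 120 N. Pads are 22 mm wide; open, the fingers measure 114 mm over their backs; the gripper's body (76 mm by 85 mm) begins 54 mm behind the grasp point. The pads swing forward as they close: fully open they stand 13 mm farther back than shut.
Start: joints at [-81.434, 21.807, 74.336, -0, 83.858, -12.336], TCP at [0.196, -0.514, 0.231] pointing down, gripper open.
Joint ranges: [-178.18, 178.18], [-50.72, 133.34], [12.68, 142.11], [-81.47, 261.47], [9.98, 163.14], [-165.26, 165.26]. Speed limits (degrees/s): [136.94, 136.94, 180, 180, 180, 180].

### API

Orientations are given as a 3x3 rotation matrix whose columns are the frame's x, y, z axes.
In Python, from rig import env, viewer gives the robot as it stands.
- The arm moves only by the tool drive_tool, never from a script. Its argument "series" is a list of rows, each a list of 3 entries, a list of its own where there are three numbers: the shift along the tool's x, y, z in m, then the turn about the tool's z in degrees, then the finger opening in m, from 0 to 0.0854. A call has 1 to 20 rows; each row is the pose to reach, as a shift and turn from the pose commanded when the call began, along the tool's axes at that moment; what a row does not reach only later rows make up. A row lasts 1/10 s, in which the tool goes at most 50 mm and 8.59 degrees, less where a joint would pass 70% of its speed; a pose out of reach is approached as far as the arm can. A call with a gripper value outside its range is refused whole. The fingers move at their own pace and stop on an object; "newtons" is the grip in N (left out, the last holds). Time passes only in rows, so rows that repeat a pose let the fingers close. It gives the time, the measured TCP pose, the force, the opening and the grip force at its end, in the units of the state.
- env.observe(): the state, without advancing time (a new reading comes with each control period).
- viewer.get_image(name): name is "scene" or "top" or "wrist"; returns a dict with "img" (400x640x3 uint8, red, green, blue), "depth" (400x640 float32, m along the optical axis (not along the pixel's ray), 0 where there is no reading), "camera_matrix" (3x3 intrinsics, pixels), "distortion" ([k1, k2, p1, p2, k3] as OpenCV has them; the pictures are not rectified), "rvec" (rotation vector, rad) and "tvec" (3), from world to camera coordinates, as OpenCV has them. Camera axes: x right, y down, z forward; pixel columns grow to the right and rows downward; lengths in m; the calibration is good to about 2 mm. A picture is of the moment at which its call begins.
- env.close_job(): hands the job in; it is judged then, once.
The state is a dict: "time_s": time; "q": joint angles; "qvel": joint speeds; "joint_efforts": joint torques, N m; "position": TCP position; "tool_rot": TCP orientation; "ft_force": force on the tool from outside, world axes, zero at the start; "wrist_torque": the same for the moment, N m; "grip_width": finger opening in m; "gripper_force": force on a finger pad.
Only numpy, scipy, OpenCV 4.12 (cv2) and the standard library are available. Lean on these libraries where they do the work, as an engineer would, in place of code of your own. Each camera call takes 0.05 s, during which the arm holds its last target. There are 200 camera calls.

### The job

The long-handled open saucepan stands on one of the hob's two burners. Set that burner to low: with a fingertip on top of the knurled thumbwheel directly in front of it, roll the wheel rearwards (towards the burners) from off until it clicks into its next detent, and then take the finger away. Leave the other burner's wheel at off, and do not shift or lift the pots, the ramekin or anything else on the counter.

Things in the scene. Friction and masses are not known exactly. Their poses are not given: they have to be found in the camera images.
- hob: two-burner steel hob fixed to the counter, 300 mm deep (x), 500 wide (y), top at z = 60 mm. Origin under its centre; +x points to the rear (from wheels to burners), +y to the robot's left. Burner plates 150 mm across, 8 mm high, at x = 45, y = +125 (left) and -125 (right) mm. Control strip along the front at x = -115 mm, with a thumbwheel in front of each burner
- wheel_left_crest (a point): top of the left thumbwheel's rim at rest (point fixed to the hob, does not turn), 76 mm above the counter, 16 above the hob's top; axes as the hob's. Black knurled wheel, 60 mm diameter, 24 mm wide, axle level along the hob's y. A white line across the rim is uppermost at off. Sprung axle: gives way down by up to 5 mm, from about 1.5 N, then 1.5 N more per mm
- wheel_right_crest (a point): the same point of the right burner's thumbwheel, an identical wheel. On either wheel a finger that presses down on the rim with about 4 to 8 N and moves level towards the rear (hob +x) carries the rim along. Each wheel runs between two fixed round steel cheeks, 12 mm wide, 3 mm lower than the rim, so that only the rim can be touched
- wheel_left (a joint): angle of the left thumbwheel, rad: 0 = off, grows as the top of the rim rolls to the rear. Detents at 0 (off), 0.55 (low), 1.10 (high): 16.5 mm of rim per click. Let go, it is drawn into the nearest detent (the ridge lies about half-way); rolling over the ridge takes about 1.5 to 2 N at the rim
- wheel_right (a joint): the same for the right thumbwheel
- saucepan: open steel saucepan, 154 mm across, 85 mm high, with one long black handle (to 218 mm from the axis, along its +x, pointing rearwards). Origin under the centre of its base; it stands on one of the burners
- casserole: low lidded steel casserole, 160 mm across, 85 mm high to the top of its black knob, two small loop handles; on the other burner. Origin under the centre of its base
- ramekin: white ceramic ramekin, 72 mm across, 42 mm high, on the control strip between the wheels. Origin under its centre
- mixer: mint hand mixer, 190 x 82 mm, 157 mm high with its handle, on the counter right of the hob; not to be moved. Origin under its centre
- beater_a: loose steel beater, about 165 mm long, 35 mm high, on the counter right of the hob. Origin on the counter under its middle
- beater_b: second, identical beater, on the counter between the robot and the hob, on the left
- board: bamboo cutting board, 320 x 210 x 18 mm, left of the hob. Origin under its centre
- spatula: red silicone spatula, 270 mm long, 10 mm thick, lying diagonally on the board. Origin at its underside near the middle

How it is judged:
By the outcome, as a careful person would: the job done as asked, in the order asked, and still so for the second after the job is handed in, with the robot touching nothing.
It also fails if it takes over 32 s, if anything falls off the work surface, if the arm or the gripper's body presses on something with over 40 N, if the wrist force passes 120 N, or if a joint passes its speed limit or range.

## Working session

There is one attempt and no reset: what is moved stays moved. The work goes in short steps, Python scripts to look and compute and a tool call to move; the robot and the scene stay as the last step left them, time stands still between calls to the robot, and variables do not carry over. Pictures are saved under pics/ and viewed, at most 10 in all, crops included, and the job is handed in when it is done.

Besides the shell and the picture viewer there is one more tool, called after "Request:" as name(argument=value, ...) on one line, values as JSON. drive_tool: Moves the arm, as the interface text tells. Its arguments: {"type":"object","properties":{"series":{"type":"array"},"newtons":{"type":"number"}},"required":["series"]}

```bash
mkdir -p pics; cat > h.py <<'E'
import numpy as np, cv2
from rig import env, viewer
def grab(n,f=None):
    d=viewer.get_image(n)
    np.savez('%s.npz'%n,**{k:np.array(v) for k,v in d.items()})
    if f: cv2.imwrite('pics/'+f,d['img'][:,:,::-1])
    return d
def cloud(d):
    h,w=d['depth'].shape
    u,v=np.meshgrid(np.arange(w),np.arange(h))
    p=np.stack([u,v],-1).reshape(-1,1,2).astype(float)
    n=cv2.undistortPoints(p,d['camera_matrix'],np.array(d['distortion'],float)).reshape(h,w,2)
    c=np.dstack([n,np.ones((h,w))])*d['depth'][...,None]
    R=cv2.Rodrigues(np.array(d['rvec'],float))[0]
    return (c-np.array(d['tvec']).reshape(3))@R
E
python3 - <<'E'
from h import *
grab('scene','s1.png');grab('top','t1.png')
s=env.observe();print(s['tool_rot'],s['ft_force'],s['time_s'])
E
```

```text
[[ 9.34179016e-01  3.56804615e-01 -1.80218262e-04]
 [ 3.56804539e-01 -9.34178163e-01  1.29665775e-03]
 [ 2.94297504e-04 -1.27561316e-03 -9.99999143e-01]] [ 0.04119408 -0.00975849  0.66649098] 0.1
```

View pics/s1.png

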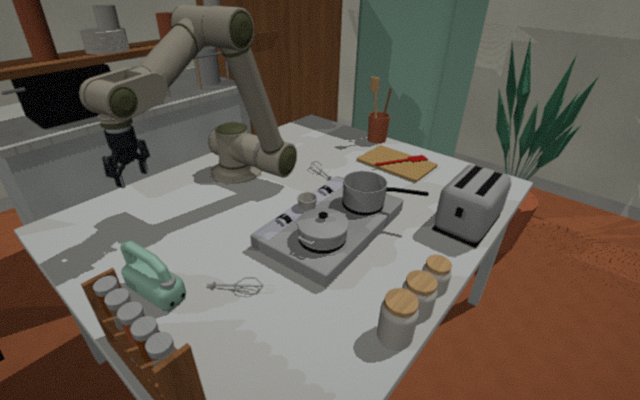

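View pics/t1.png

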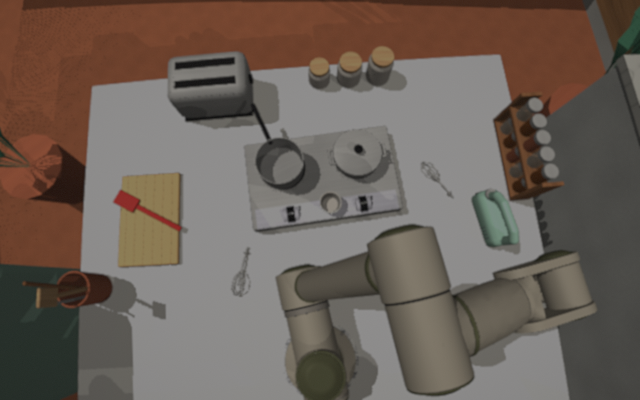

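The saucepan, with its handle to the rear, stands on the left burner: top view (280,163), scene (365,193). The left wheel is at top (291,214) and scene (325,190). The right wheel is at top (363,203), and the ramekin is between them at (332,203).

```bash
python3 - <<'E'
from h import *
for n,b in (('top',[(291,214),(363,203),(332,203)]),('scene',[(325,190),(283,218)])):
    d=dict(np.load(n+'.npz'));P=cloud(d)
    for u,v in b: print(n,u,v,P[v,u].round(4),d['depth'][v,u])
    if n=='top':
        z=P[...,2]; m=(z>.05)&(z<.066)&(P[...,0]>.2)&(P[...,0]<.8)&(np.abs(P[...,1])<.5)
        m=cv2.morphologyEx(m.astype(np.uint8),cv2.MORPH_OPEN,np.ones((3,3)))
        k,l,s,c=cv2.connectedComponentsWithStats(m);i=1+np.argmax(s[1:,4])
        xy=P[...,:2][l==i].astype(np.float32)*1000; r=cv2.minAreaRect(xy);print('hob',r,s[i]); print(cv2.boxPoints(r))
        # saucepan rim
        # dark pixels near wheels
        g=d['img'].max(2)
        for u,v in b[:2]:
            sub=np.s_[v-13:v+14,u-13:u+14]; mm=g[sub]<60
            q=P[sub][mm]; print('dark',mm.sum(),q.mean(0),q.min(0),q.max(0))
    I=cv2.resize(d['img'][:,:,::-1][175:245,240:400] if n=='top' else d['img'][:,:,::-1][170:240,250:410],None,fx=5,fy=5,interpolation=cv2.INTER_CUBIC)
    cv2.imwrite('pics/c_%s.png'%n,I)
a=cv2.imread('pics/c_top.png');b=cv2.imread('pics/c_scene.png');cv2.imwrite('pics/c.png',cv2.resize(np.vstack([a,b]),(686,600)))
E
```

```text
top 291 214 [0.467  0.0544 0.0796] 1.1672332
top 363 203 [ 0.4837 -0.1809  0.079 ] 1.1749871
top 332 203 [ 0.495  -0.0814  0.0653] 1.1892861
hob ((592.15625, -55.122589111328125), (301.4019775390625, 502.4618835449219), 3.6660144329071045) [ 244  126  159  105 7722]
[[ 425.69986  185.95839]
 [ 457.82742 -315.4753 ]
 [ 758.6127  -296.20355]
 [ 726.4851   205.23013]]
dark 79 [0.46761146 0.05691073 0.07181657] [0.4464625  0.04591977 0.06051187] [0.49337917 0.06708898 0.07867349]
dark 87 [ 0.48135269 -0.18391596  0.07047234] [ 0.45032449 -0.22591388  0.03966861] [ 0.50963143 -0.1704473   0.08030707]
scene 325 190 [0.4799 0.0442 0.0732] 1.3660309
scene 283 218 [ 0.4898 -0.1892  0.0733] 1.209009
```

View pics/c.png

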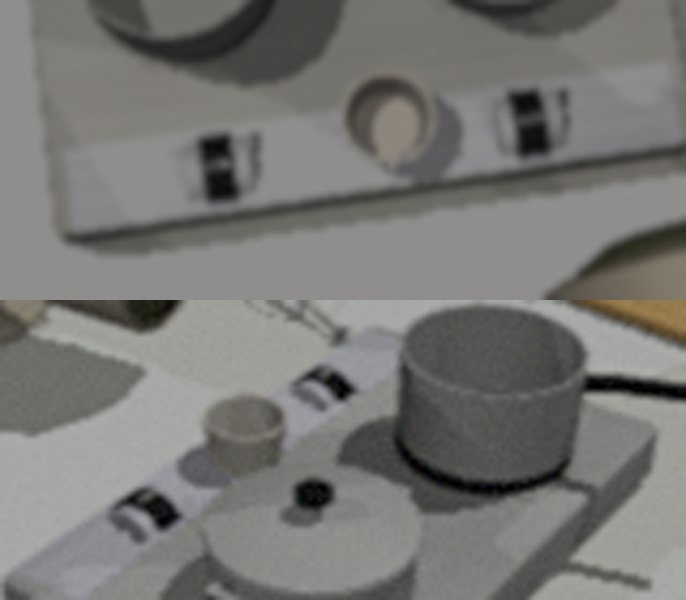

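Both views agree: the hob is yawed about 3.7° and the left wheel crest is near (0.468, 0.055). I'll move above it with the gripper closed and tool y along hob x.

Request:
drive_tool(series=[[[0.01, -0.01, 0], -2, 0], [[0.03, -0.03, 0], -5, 0], [[0.06, -0.058, 0.002], -10, 0], [[0.09, -0.088, 0.004], -15, 0], [[0.12, -0.117, 0.008], -20, 0], [[0.15, -0.146, 0.01], -25, 0], [[0.18, -0.175, 0.012], -30, 0], [[0.21, -0.204, 0.014], -35, 0], [[0.24, -0.233, 0.016], -40, 0], [[0.27, -0.263, 0.018], -45, 0], [[0.3, -0.292, 0.02], -50, 0], [[0.33, -0.321, 0.022], -55, 0], [[0.36, -0.35, 0.025], -60, 0], [[0.39, -0.379, 0.028], -65, 0], [[0.42, -0.408, 0.03], -70, 0], [[0.44, -0.428, 0.031], -73, 0], [[0.45, -0.437, 0.031], -73, 0], [[0.45, -0.437, 0.031], -73, 0], [[0.45, -0.437, 0.031], -73, 0]], newtons=30)

```text
time_s: 2.0
position: [0.4601, 0.0545, 0.2003]
tool_rot: [[-0.068, 0.998, -0.0], [0.998, 0.068, -0.0], [-0.0, -0.0, -1.0]]
ft_force: [0.6, 0.5, 0.4]
grip_width: 0.0001
gripper_force: 0.0
```

```bash
python3 - <<'E'
from h import *
s=env.observe();print(s['position'],s['tool_rot'],s['ft_force'],s['time_s'],s['grip_width'],s['q'])
grab('wrist','w1.png')
E
```

```text
[0.46013243 0.05454274 0.20027855] [[-6.75708184e-02  9.97714367e-01 -4.74828765e-04]
 [ 9.97714448e-01  6.75706874e-02 -2.86743411e-04]
 [-2.54003515e-04 -4.93119007e-04 -9.99999846e-01]] [0.56718879 0.50191363 0.3518697 ] 2.0 9.195408040625176e-05 [-7.91817964e+00  1.47773744e+01  9.04748378e+01 -2.07488553e-02
  7.47724718e+01 -1.17871970e+01]
```

View pics/w1.png

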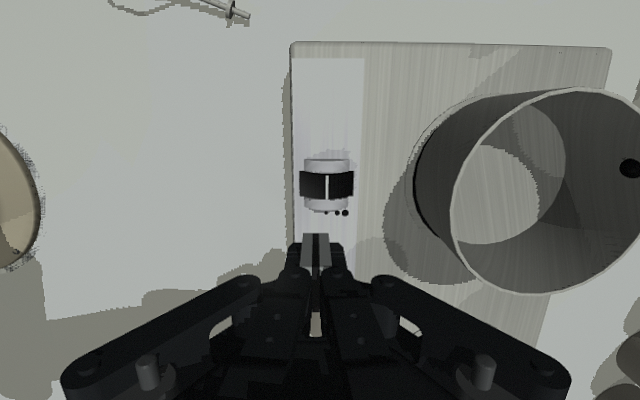

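The wrist view shows the left wheel as a black band, u 300–354 and v 171–199. Its white line is at (327,186), and the closed fingertips end at about (317,235).

```bash
python3 - <<'E'
from h import *
d=dict(np.load('wrist.npz'));P=cloud(d)
g=d['img'].max(2)[160:210,290:365]; Q=P[160:210,290:365]
m=(g<80)&(Q[...,2]>.068)
q=Q[m];print(m.sum(),q.min(0),q.max(0),np.median(q,0))
for v in (174,186,196): print(v,[P[v,u].round(4).tolist() for u in (302,310,327,344,352)])
for v,u in((160,320),(207,320),(100,330),(235,312),(238,322),(270,317)): print(v,u,P[v,u].round(4))
# ray intersect at z=.076
R=cv2.Rodrigues(d['rvec'])[0];C=-R.T@d['tvec'].reshape(3);print('cam',C)
px=np.array([[327,186],[327,171],[327,199.5],[291,150],[303,235],[330,235]],float).reshape(-1,1,2)
n=cv2.undistortPoints(px,d['camera_matrix'],d['distortion']).reshape(-1,2)
for a in n:
    r=R.T@np.r_[a,1];print((C+r*(.076-C[2])/r[2]).round(4))
# hob rear/left edges yaw: fit front edge from strip z~.06
zz=P[...,2]; M=(abs(zz-.06)<.006)
pts=[]
for v in range(60,230,5):
    us=np.where(M[v,270:320])[0]
    if len(us): pts.append(P[v,270+us[0],:2])
pts=np.array(pts);print(np.polyfit(pts[:,1],pts[:,0],1))
E
```

```text
917 [0.45051091 0.04250329 0.06802947] [0.4915015  0.12585562 0.34172275] [0.46948129 0.05661451 0.07308906]
174 [[0.4473, 0.0648, 0.0653], [0.4551, 0.0662, 0.0698], [0.4712, 0.0675, 0.0709], [0.4872, 0.0688, 0.0716], [0.4958, 0.0677, 0.064]]
186 [[0.4479, 0.0523, 0.0634], [0.4558, 0.0548, 0.071], [0.4717, 0.0572, 0.0763], [0.4885, 0.0566, 0.0697], [0.4974, 0.055, 0.0612]]
196 [[0.4484, 0.0408, 0.0594], [0.4564, 0.045, 0.0717], [0.4725, 0.0473, 0.0758], [0.4893, 0.0468, 0.0704], [0.4987, 0.0442, 0.0595]]
160 320 [0.4637 0.0798 0.0669]
207 320 [0.4668 0.0344 0.0716]
100 330 [0.4692 0.1349 0.0588]
235 312 [0.4585 0.0645 0.2054]
238 322 [0.4635 0.0649 0.2092]
270 317 [0.4609 0.0639 0.2379]
cam [0.45602815 0.12585562 0.34172275]
[0.4718 0.0572 0.076 ]
[0.4706 0.0715 0.076 ]
[0.4728 0.0439 0.076 ]
[0.4365 0.0887 0.076 ]
[0.452  0.0056 0.076 ]
[0.4786 0.0074 0.076 ]
[-0.0655216   0.44143904]
```

Request:
drive_tool(series=[[[0.001, 0.001, 0.02], 0, 0], [[0.002, 0.0025, 0.05], 0, 0], [[0.002, 0.0025, 0.08], 0, 0], [[0.002, 0.0025, 0.1], 0, 0], [[0.002, 0.0025, 0.112], 0, 0], [[0.002, 0.0025, 0.116], 0, 0], [[0.002, 0.0025, 0.118], 0, 0], [[0.002, 0.0025, 0.118], 0, 0], [[0.002, 0.0025, 0.118], 0, 0]])

```text
time_s: 2.95
position: [0.4633, 0.0569, 0.083]
tool_rot: [[-0.068, 0.998, 0.001], [0.998, 0.068, -0.0], [-0.0, 0.001, -1.0]]
ft_force: [0.5, 0.3, 0.7]
grip_width: 0.0002
gripper_force: 0.0
```

Request:
drive_tool(series=[[[0, 0, 0.002], 0, 0], [[0, 0, 0.004], 0, 0], [[0, 0, 0.0055], 0, 0], [[0, 0, 0.0065], 0, 0], [[0, 0, 0.0072], 0, 0], [[0, 0, 0.0072], 0, 0], [[0, 0, 0.0072], 0, 0]])

```text
time_s: 3.65
position: [0.4632, 0.0572, 0.0753]
tool_rot: [[-0.068, 0.998, 0.0], [0.998, 0.068, 0.0], [-0.0, 0.0, -1.0]]
ft_force: [-0.7, 1.2, 1.9]
grip_width: 0.0001
gripper_force: 1.3
```

Request:
drive_tool(series=[[[0, 0, 0.001], 0, 0], [[0, 0, 0.002], 0, 0], [[0, 0, 0.0025], 0, 0], [[0, 0, 0.0025], 0, 0], [[0, 0, 0.0025], 0, 0]])

```text
time_s: 4.15
position: [0.4633, 0.0572, 0.0729]
tool_rot: [[-0.068, 0.998, 0.001], [0.998, 0.068, -0.0], [-0.0, 0.001, -1.0]]
ft_force: [-0.1, 0.7, 6.1]
grip_width: 0.0
gripper_force: 3.0
```

Request:
drive_tool(series=[[[0, 0.001, 0], 0, 0], [[0, 0.002, 0], 0, 0], [[0, 0.003, 0], 0, 0], [[0, 0.004, 0], 0, 0], [[0, 0.005, 0], 0, 0], [[0, 0.006, 0], 0, 0], [[0, 0.006, 0], 0, 0]])

```text
time_s: 4.85
position: [0.4691, 0.0576, 0.0728]
tool_rot: [[-0.068, 0.998, 0.0], [0.998, 0.068, -0.0], [-0.0, 0.0, -1.0]]
ft_force: [-0.9, 0.4, 5.9]
grip_width: -0.0
gripper_force: 3.1
```

Request:
drive_tool(series=[[[0, 0.001, 0], 0, 0], [[0, 0.002, 0], 0, 0], [[0, 0.003, 0], 0, 0], [[0, 0.004, 0], 0, 0], [[0, 0.005, 0], 0, 0], [[0, 0.006, 0], 0, 0], [[0, 0.007, 0], 0, 0], [[0, 0.008, 0], 0, 0], [[0, 0.009, 0], 0, 0], [[0, 0.0095, 0], 0, 0], [[0, 0.0095, 0], 0, 0]])

```text
time_s: 5.95
position: [0.4791, 0.0582, 0.0729]
tool_rot: [[-0.068, 0.998, 0.002], [0.998, 0.068, -0.0], [-0.0, 0.002, -1.0]]
ft_force: [0.8, 0.2, 6.5]
grip_width: -0.0003
gripper_force: 2.9
```

```bash
python3 - <<'E'
from h import *
s=env.observe();print(s['position'],s['ft_force'],s['time_s'])
d=grab('wrist')
cv2.imwrite('pics/w2.png',cv2.resize(d['img'][110:310,200:440,::-1],None,fx=3,fy=3))
E
```

```text
[0.47912406 0.05821036 0.07294682] [0.83203842 0.1635681  6.54522649] 5.95
```

View pics/w2.png

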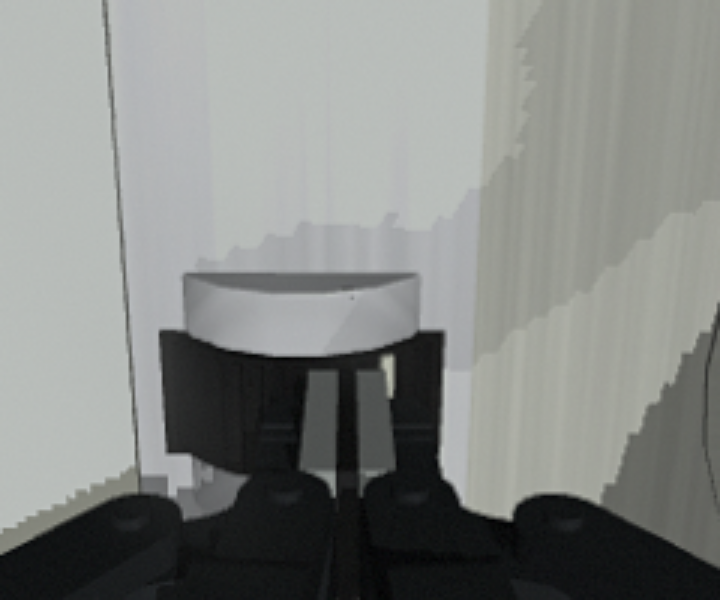

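The line has moved to crop (390,370), about 16 mm rear of the wheel centre at 302, which is about 0.57 rad, so low. Now I'll lift straight off.

Request:
drive_tool(series=[[[0, 0, -0.002], 0, 0], [[0, 0, -0.004], 0, 0], [[0, 0, -0.007], 0, 0], [[0, 0, -0.012], 0, 0], [[0, 0, -0.025], 0, 0], [[0, 0, -0.05], 0, 0], [[0, 0, -0.08], 0, 0], [[0, 0, -0.11], 0, 0], [[0, 0, -0.127], 0, 0], [[0, -0.01, -0.127], 0, 0], [[0, -0.018, -0.127], 0, 0], [[0, -0.018, -0.127], 0, 0], [[0, -0.018, -0.127], 0, 0]])

```text
time_s: 7.3
position: [0.46, 0.057, 0.1989]
tool_rot: [[-0.068, 0.998, -0.002], [0.998, 0.068, 0.0], [0.0, -0.002, -1.0]]
ft_force: [-0.4, -0.2, 0.3]
grip_width: -0.0001
gripper_force: 0.0
```

```bash
python3 - <<'E'
from h import *
s=env.observe();print(s['position'],s['ft_force'],s['time_s'])
d=grab('wrist');P=cloud(d)
cv2.imwrite('pics/w3.png',d['img'][:,:,::-1])
g=d['img'].min(2).astype(int)[180:192,298:360].mean(0);print(g.round().astype(int))
u=298+8+np.argmax(g[8:-8]);print(u,P[186,u])
a=cv2.imread('pics/t1.png');t=grab('top');b=t['img'][:,:,::-1]
print('top diff in hob',[(n,cv2.absdiff(a,b)[y0:y1,x0:x1].max()) for n,y0,y1,x0,x1 in(('pots',128,188,250,400),('right',192,214,350,380))])
E
```

```text
[0.46001284 0.0569562  0.19886931] [-0.42971385 -0.19342764  0.30720604] 7.3
[158  99  34  37  37  35  35  34  33  32  31  30  29  29  27  29  28  26
  24  25  25  24  22  23  22  20  21  21  20  19  20  18  19  16  19  18
  18  13  19  17  15  11  12  28  96 164 155  37   6  12  11  11  10   8
   7  76 156 166 170 172 170 163]
343 [0.48684963 0.05988289 0.07149281]
top diff in hob [('pots', np.uint8(90)), ('right', np.uint8(16))]
```

View pics/w3.png

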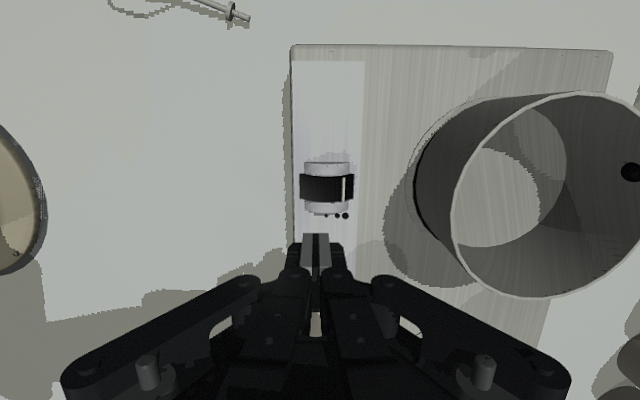

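The line now rests at (343,188), 15.5 mm rear of the crest, which is about 0.54 rad (low). The saucepan is where it was.

```bash
python3 -c "
from rig import env
print(env.close_job())"
```

```text
the job is handed in; nothing more can be done
None
```

The left burner, under the saucepan, is set to low: its wheel was rolled one click to about 0.54 rad and the finger lifted clear. The right wheel is still at off, nothing else was touched, and the job was handed in at about 7.4 s.

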